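Close up a loaded plate shaker

ROBOT

A 6-joint arm with a two-finger parallel gripper is mounted at the origin on a cart in front of the work surface, level with it; the furniture and walls round the work are solid. World frame = base frame: x ahead of the robot, y to its left, z up, the work surface at z = 0. Lengths are in mm, angles in degrees, forces in N, time in s.
With the tool pointing down it reaches from about 275 to 725 mm from the base axis. Payload 15.9 kg.
Tool frame: the origin (TCP) lies at the centre of the arm's flange, where the gripper is bolted on; the fingertips stand 173 mm ahead of it and the grasp point (between the pads) lies 155 mm ahead of it; z points along the fingers, y is the line along which they close (so a half turn about z gives the same grasp; the last joint's range is limited). The gripper opens to 85 mm and grips with 20 to 120 N. Pads are 22 mm wide; open, the fingers measure 114 mm over their backs; the gripper's body (76 mm by 85 mm) begins 54 mm behind the grasp point. The pads swing forward as they close: fully open they stand 13 mm farther back than shut.
Start: joints at [0, 12.198, -1.971, 75.831, 0, 90], TCP at [499.986, 0, 404.706] pointing down, gripper open.
Joint ranges: [-170.91, 170.91], [-42.67, 98.43], [-65.05, 77.54], [-120.47, 116.71], [-90, 82.35], [-180, 180]. Speed limits (degrees/s): [108.29, 108.29, 136.94, 147.25, 180, 180].

INTERFACE

Orientations are given as a 3x3 rotation matrix whose columns are the frame's x, y, z axes.
In Python, from cell import state, read_camera, calibration, job_done gives the robot as it stands. The module is installed in compiled form; this text tells all that it offers.
- The arm moves only by the tool play_rows, never from a script. Its argument "series" is one flat list of numbers, 4 for each row, row after row: the shift along the tool's x, y, z scaled (see below), then the turn about the tool's z scaled (see below). In form: [dx, dy, dz, roll, dx, dy, dz, roll, ...]. A call has 1 to 10 rows; each row is the pose to reach, as a shift and turn from the pose commanded when the call began, along the tool's axes at that moment, turning the shorter way round; what a row does not reach only later rows make up. The controller multiplies each number of a shift by 50 cm and each number of a turn by 180 degrees. A row lasts 1/8 s, in which the tool goes at most 62.5 mm and 10.7 degrees, less where a joint would pass 70% of its speed; a pose out of reach is approached as far as the arm can. A call with a number of a shift or a turn outside -1 to 1 is refused whole. A call with a gripper value outside its range is refused whole. "hand" is the closure, from 0 (fully open) to 1 (shut), set as the call begins (left out, the last holds). The fingers move at their own pace and stop on an object; "newtons" is the grip in N (left out, the last holds). Time passes only in rows, so rows that repeat a pose let the fingers close. It gives the time, the measured TCP pose, the force, the opening and the grip force at its end, in the units of the state.
- state(): the state, without advancing time (a new reading comes with each control period).
- read_camera(name): name is "scene" or "top"; returns the picture (384x512x3 uint8, red, green, blue); there is no depth.
- calibration(name): a dict with "K" (3x3 intrinsics, pixels), "world_to_cam" (4x4, takes a point from world to camera coordinates). Camera axes: x right, y down, z forward; pixel columns grow to the right and rows downward; lengths in mm; the calibration is good to about 2 mm. A picture is of the moment at which its call begins. calibration takes no time and is no camera call.
- job_done(): hands the job in; it is judged then, once.
The state is a dict: "time_s": time; "qpos": joint angles; "qvel": joint speeds; "tau": joint torques, N m; "eef_pos": TCP position; "tcp_rot": TCP orientation; "contact_force": force on the tool from outside, world axes, zero at the start; "torque": the same for the moment, N m; "grip_width": finger opening in mm; "grip_force": force on a finger pad.
Only numpy, scipy, OpenCV 4.12 (cv2) and the standard library are available. Lean on these libraries where they do the work, as an engineer would, in place of code of your own. Each camera call takes 0.05 s, during which the arm holds its last target. There are 200 camera calls.

TASK

A 24-well plate has just been set down on the platform of the open plate shaker. Keeping it flat, slide it home so that it lies square and flush against both the back rail and the right rail, then swing the clamp arm down until it snaps shut on the plate, and finally lower the hood fully without slamming it. Leave the other things on the desk where they are.

Things in the scene. Friction and masses are not known exactly. Their poses are not given: they have to be found in the camera images.
- shaker: bench plate shaker, white housing 240 (front to back) x 250 x 70 mm, fixed. Origin on the desk under the housing; own x to its back (housing x -125 to +115 mm), y to its left, z up; its front has a sloped control panel. On top an aluminium platform, x -67 to +75, y -90 to +98 mm, top at z = 85 mm, 14 mm above the deck round it; open at the front and left, railed at the back and right
- nest (a point): where the centre of the well plate's underside belongs, on the platform (shaker frame 17, 6, 85 mm); axes as the shaker's. The rails are 11 mm high over the platform: the back rail's face is at shaker x = +60 mm (y -51 to +67), the right rail's at y = -58 mm (two pieces, x -18 to -3 and +37 to +70; the clamp's bracket stands behind the gap)
- well_plate: clear 24-well culture plate with lid and pink wells, loose on the shaker's platform, 86 (own x) x 128 (own y) x 19 mm, about 60 g; origin at the centre of its underside; its short side runs front to back. At home its axes are parallel to the shaker's
- clamp (a joint): angle the steel clamp arm has been swung from where it stands open, rad: 0 = open (standing up, leaning 10 degrees outward past upright to the shaker's right), 1.75 = level along the shaker's +y, over the plate. A spring pushes it back open below 1.3 rad (about 3 to 4 N at the tab) and snaps it shut beyond. Shut on the plate it reads about 1.72
- clamp_pivot (a point): the clamp arm's hinge axis, which runs along the shaker's x: shaker frame (17, -78, 110) mm
- clamp_tab (a point): centre of the black round finger bar (14 mm thick, 32 mm long along the shaker's x) at the free end of the clamp arm, 113 mm from the pivot; push it from the shaker's right side over to the left and down. The arm is a flat bar 20 x 5 mm with a rubber foot beneath it 75 mm from the pivot
- hood (a joint): opening angle of the smoked clear hood, rad: 0 = fully down on the deck, 1.5 to 1.9 = standing open. A friction hinge: it stays where it is left; 2 to 4 N at the handle moves it.
- hood_hinge (a point): middle of the hood's hinge axis, along the shaker's y: shaker frame (95, 0, 72) mm. The hood, 170 x 232 x 62 mm, 3 mm walls, open below, reaches forward from here when down and stands up from here when open, its hollow side to the robot
- hood_handle (a point): centre of the black handle bar (12 mm thick, along the shaker's y) 32 mm out from the hood's front wall on two arms (74 mm free between them), 20 mm above its lower edge, 203 mm from the hinge. Hood open: the bar is at the top, and a finger reaching down behind it can draw it forward; from half way it is pressed down from above
- spare_plate: 6-well plate with lid, 86 x 128 x 19 mm, loose on the desk to the left of the shaker; leave alone
- timer: white bench timer, 36 x 66 x 56 mm; leave alone
- flask: flat culture flask, 92 x 52 x 26 mm, lying on the desk; leave alone
- marker: capped marker pen, 12 x 137 x 13 mm, lying on the desk to the right of the shaker; leave alone
- petri: small clear petri dish, 60 mm across, 13 mm high, on the desk to the right of the shaker; leave alone

How it is judged (in metres and radians):
On the way, in this order (a step that is already met when the one before it is completed fails the run):
1. the well plate is home: flat, square and flush against the back rail and the right rail (distance between well_plate and nest below 0.0035 m and angle between the x axis of well_plate and the x axis of shaker, either way round below 0.03 rad), for 0.2 s.
2. the clamp arm is snapped shut on the plate (value of joint clamp above 1.68 rad), for 0.2 s.
3. the hood is fully down (value of joint hood below 0.03 rad), for 0.2 s.
At the end, for the whole second after the job is handed in: the well plate lies at rest at home against both rails (centre of its underside within 3.5 mm of the nest point, square within 0.03 rad), the clamp arm is shut on it (beyond 1.68 rad) and the hood is fully down (below 0.03 rad) (all of step 1 and value of joint clamp above 1.68 rad and value of joint hood below 0.03 rad and linear speed of well_plate below 0.01 m/s); the robot touches nothing.
It fails at once if the well plate is tipped more than about 9 degrees (angle between well_plate's own z axis and vertical above 0.15 rad).
It fails at once if the hood is slammed (closing faster than 3 rad/s) (velocity of joint hood below -3 rad/s).
It fails at once if a bystander is moved by more than 25 mm (distance of any of spare_plate, timer, flask, marker, petri from where it was at the start of the episode above 0.025 m).
It also fails if it takes over 72 s, if anything falls off the work surface, if the arm or the gripper's body presses on something with over 40 N, if the wrist force passes 120 N, or if a joint passes its speed limit or range.

## Working session

There is one attempt and no reset: what is moved stays moved. The work goes in short steps, Python scripts to look and compute and a tool call to move; the robot and the scene stay as the last step left them, time stands still between calls to the robot, and variables do not carry over. Pictures are saved under pics/ and viewed, at most 14 in all, crops included, and the job is handed in when it is done.

Besides the shell and the picture viewer there is one more tool, called after "Call:" by a JSON object that holds its "method" and its "body", one argument or row to a line. play_rows: Moves the arm, as the interface text tells. Shifts and turns lie within -1 to 1; 1 stands for 50 cm of shift or 180 degrees of turn. Its arguments: {"type":"object","properties":{"series":{"type":"array","items":{"type":"number","minimum":-1,"maximum":1}},"hand":{"type":"number"},"newtons":{"type":"number"}},"required":["series"]}

```bash
mkdir -p pics; python3 - <<'E'
from cell import *
import cv2
for n in("scene","top"):
    cv2.imwrite(f"pics/{n}0.png",cv2.resize(read_camera(n)[:,:,::-1],(800,600)))
    c=calibration(n);print(n,c["K"],c["world_to_cam"])
s=state();print(s)
E
```

```text
scene [[428.22513476   0.         254.22178374]
 [  0.         428.22513476 192.25125872]
 [  0.           0.           1.        ]] [[ 9.30739148e-01 -3.65631951e-01  6.15744017e-03 -5.22933849e+02]
 [-2.14996177e-01 -5.60751726e-01 -7.99583732e-01  2.05911826e+02]
 [ 2.95806156e-01  7.42880056e-01 -6.00523056e-01  1.21507293e+03]
 [ 0.00000000e+00  0.00000000e+00  0.00000000e+00  1.00000000e+00]]
top [[498.88629194   0.         247.88742783]
 [  0.         498.88629194 192.1290215 ]
 [  0.           0.           1.        ]] [[ 1.41463273e-02 -9.99831552e-01  1.16939602e-02 -4.10892273e+01]
 [-9.85639459e-01 -1.59117548e-02 -1.68112085e-01  5.52990571e+02]
 [ 1.68269839e-01 -9.14786005e-03 -9.85698523e-01  1.33031252e+03]
 [ 0.00000000e+00  0.00000000e+00  0.00000000e+00  1.00000000e+00]]
{'time_s': 0.1, 'qpos': array([ 1.27914039e-03,  1.22211392e+01, -2.00333553e+00,  7.58319935e+01,
        3.87848517e-04,  9.00020796e+01]), 'qvel': array([ 0.10440277, -0.05230789,  0.06759519, -0.00241756, -0.03314316,
        0.06317675]), 'tau': array([ 1.52238292e-03, -6.87242889e+01,  4.87808239e+01,  1.21537212e-02,
        1.43833854e-04,  5.94535322e-06]), 'eef_pos': array([4.99867889e+02, 1.21222413e-02, 4.04282004e+02]), 'tcp_rot': array([[ 1.39777318e-05,  9.99999514e-01, -9.85555827e-04],
       [ 1.00000000e+00, -1.39710888e-05,  6.74723088e-06],
       [ 6.73345832e-06, -9.85555921e-04, -9.99999514e-01]]), 'contact_force': array([-0.84747306,  0.39082124,  0.26492066]), 'torque': array([ 0.0224626 ,  0.01003474, -0.00302711]), 'grip_force': 0.0, 'grip_width': 85.41423104258753}
```

View pics/scene0.png

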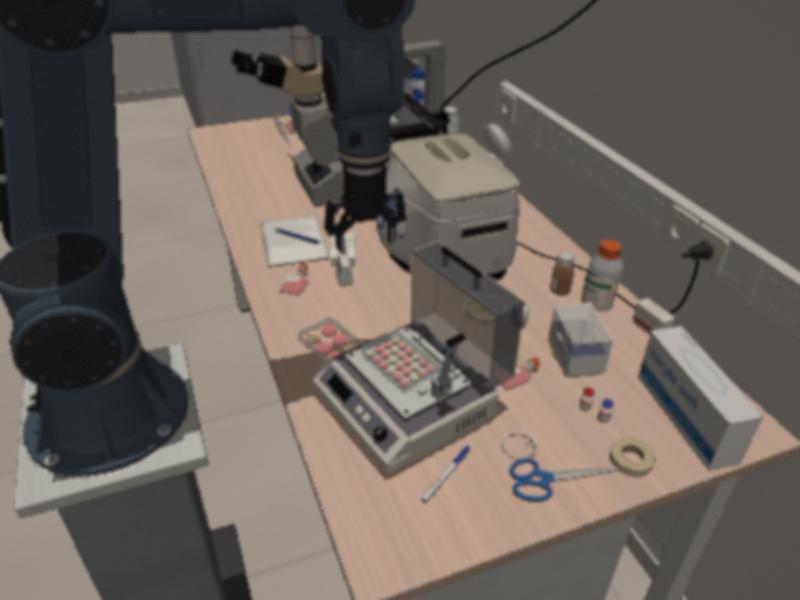

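View pics/top0.png

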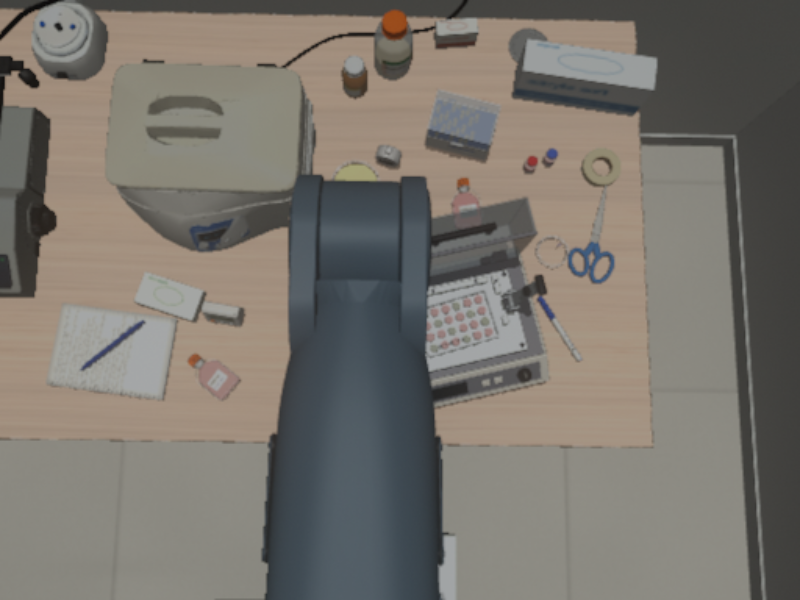

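Call:
{"method": "play_rows", "body": {
  "series": [0.15,0,0,0,0.3,0,0,0,0.45,0,0,0,0.5,0,0,0,0.5,0,0,0,0.5,0,0,0],
  "hand": 1
}}

```text
time_s: 0.85
eef_pos: [499.9, 249.9, 404.3]
tcp_rot: [[-0.001, 1.0, -0.001], [1.0, 0.001, -0.001], [-0.001, -0.001, -1.0]]
contact_force: [-0.4, -1.2, 0.6]
grip_width: 0.1
grip_force: 0.0
```

```bash
python3 - <<'E'
from cell import *
import cv2
a=read_camera("top");b=read_camera("scene")
cv2.imwrite("pics/top1raw.png",a[:,:,::-1]);cv2.imwrite("pics/scene1raw.png",b[:,:,::-1])
# crops, 5x
cv2.imwrite("pics/top1.png",cv2.resize(a[115:265,210:400,::-1],None,fx=4,fy=4,interpolation=cv2.INTER_CUBIC))
cv2.imwrite("pics/scene1.png",cv2.resize(b[150:300,190:350,::-1],None,fx=4,fy=4,interpolation=cv2.INTER_CUBIC))
E
```

```text
(no output)
```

View pics/top1.png

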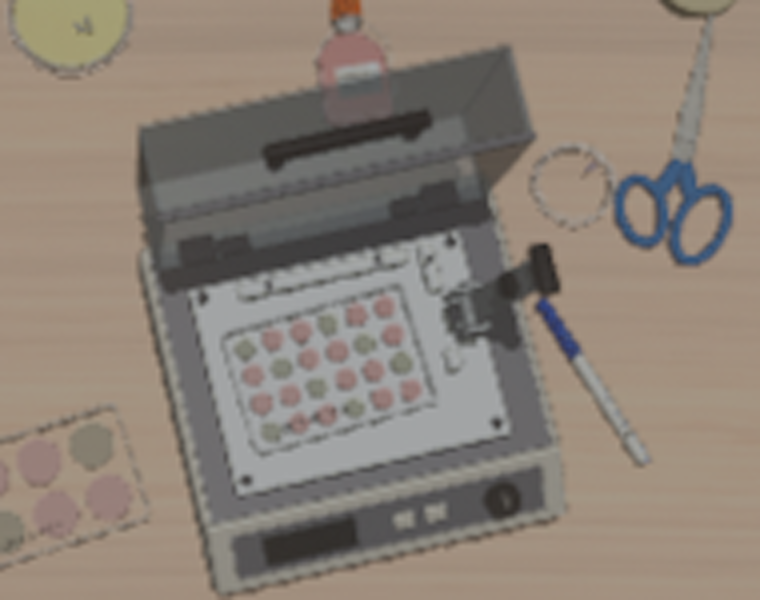

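View pics/scene1.png

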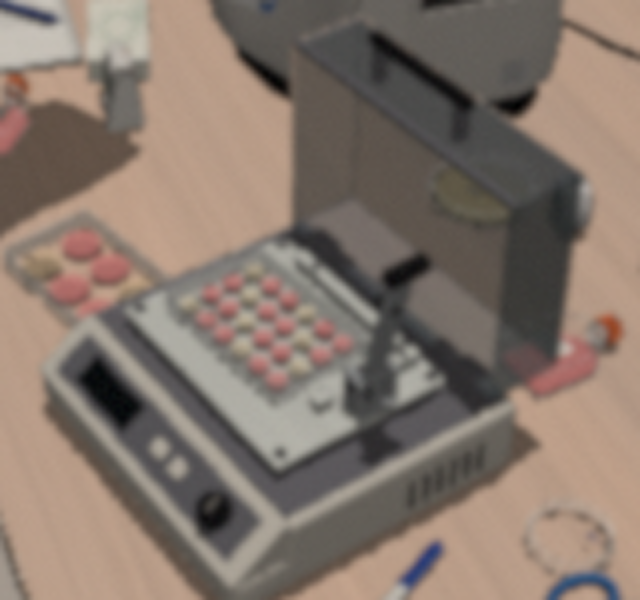

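```bash
cat >h.py <<'E'
import numpy as np,cv2
from cell import calibration
def ray(n,uv,z):
    c=calibration(n);R=c["world_to_cam"][:3,:3];t=c["world_to_cam"][:3,3]
    d=R.T@np.linalg.inv(c["K"])@np.array([*uv,1.]);o=-R.T@t
    return o+d*(z-o[2])/d[2]
def proj(n,P):
    c=calibration(n);p=c["K"]@(c["world_to_cam"]@np.append(P,1))[:3];return p[:2]/p[2]
def refine(g,C,w=4,lo=.15,hi=.85):
    """quad corners C (px), each side refitted to strongest gradient"""
    g=cv2.GaussianBlur(g.astype(np.float32),(0,0),.6);L=[]
    for a,b in zip(C,np.roll(C,-1,0)):
        n=np.array([-(b-a)[1],(b-a)[0]]);n/=np.linalg.norm(n);s=np.arange(-w,w+.1,.25);pts=[]
        for t in np.linspace(lo,hi,25):
            q=a+t*(b-a)+s[:,None]*n
            v=cv2.remap(g,q[:,0].astype(np.float32)[None],q[:,1].astype(np.float32)[None],1)[0]
            d=np.abs(np.gradient(v))
            pts.append(a+t*(b-a)+s[d.argmax()]*n)
        vx,vy,x,y=cv2.fitLine(np.array(pts,np.float32),cv2.DIST_HUBER,0,.01,.01).ravel()
        L.append(np.cross([x,y,1],[x+vx,y+vy,1]))
    X=[np.cross(L[i-1],L[i]) for i in range(4)]
    return np.array([x[:2]/x[2] for x in X])
def fit2d(A,B):
    """rigid: world=R A+t ; A local 2d"""
    a,b=A-A.mean(0),B-B.mean(0)
    th=np.arctan2((a[:,0]*b[:,1]-a[:,1]*b[:,0]).sum(),(a*b).sum())
    R=np.array([[np.cos(th),-np.sin(th)],[np.sin(th),np.cos(th)]]);t=B.mean(0)-R@A.mean(0)
    return th,t,np.linalg.norm(A@R.T+t-B,axis=1)
E
python3 - <<'E'
from h import *
im=cv2.imread("pics/top1raw.png");g=cv2.cvtColor(im,6)
f=lambda C:(np.array(C,float)+.5)/4-.5+[210,115]
P=f([(192,293),(462,232),(510,435),(238,495)])
Lp=np.array([(75,98),(75,-90),(-67,-90),(-67,98)],float)
for C in(P,refine(g,P,3)):
    W=np.array([ray("top",c,85)[:2] for c in C]);th,t,r=fit2d(Lp,W);print("shaker",np.degrees(th),t,r)
Q=f([(222,333),(400,287),(437,403),(262,455)])
Lq=np.array([(43,64),(43,-64),(-43,-64),(-43,64)],float)
R=np.array([[np.cos(th),-np.sin(th)],[np.sin(th),np.cos(th)]])
for C in(Q,refine(g,Q,2.5)):
  for z in(104,):
    W=np.array([ray("top",c,z)[:2] for c in C]);a,p,r=fit2d(Lq,W);print("plate",z,np.degrees(a),p,r,"in shaker",R.T@(p-t),np.degrees(a-th))
    print(np.linalg.norm(W-np.roll(W,-1,0),axis=1))
w=lambda x,y,z:np.append(R@[x,y]+t,z)
for k,p in dict(nest=w(17,6,85),pivot=w(17,-78,110),tab=w(17,-78-113*np.sin(.1745),110+113*np.cos(.1745)),hinge=w(95,0,72)).items():print(k,p,4*(proj("top",p)-[210,115]),4*(proj("scene",p)-[190,150]))
for th_ in (1.5,1.6,1.7,1.8,1.9):
  # handle at closed: -202 from hinge; z: lower edge at deck
  a=th_;v=np.array([-202,20]);x=v[0]*np.cos(a)+v[1]*np.sin(a);z=-v[0]*np.sin(a)+v[1]*np.cos(a)
  p=w(95+x,0,72+z);print(th_,p,4*(proj("top",p)-[210,115]),4*(proj("scene",p)-[190,150]))
E
```

```text
shaker 13.300370702195218 [ 510.43873197 -169.88187904] [2.10715826 0.46147292 1.98526915 1.33441725]
shaker 13.849048612539654 [ 511.82703456 -168.65297451] [0.15099542 0.28818699 1.06562363 1.23770387]
plate 104 16.89495257453558 [ 506.21341761 -149.53731361] [2.1614785  4.68737989 3.80993562 4.61992016] in shaker [-0.87481276 19.90366523] 3.045903961995925
[122.37269708  80.7047692  120.40951956  84.67460907]
plate 104 18.232932550243536 [ 506.61677093 -150.2824387 ] [2.1901929  3.78624941 4.75003835 6.48852688] in shaker [-0.66154168 19.08365257] 4.383883937703881
[122.36039853  85.59489462 116.78075425  86.93358272]
nest [ 526.89665157 -158.75819594   85.        ] [339.79619856 341.20737232] [293.99670937 331.02541418]
pivot [ 547.00328797 -240.31629286  110.        ] [467.24423534 307.2637925 ] [369.93344636 373.39770446]
tab [ 551.69928387 -259.36455538  221.2839221 ] [529.41049051 269.08189936] [398.03957528 259.80383455]
hinge [ 604.06535845 -145.9133262    72.        ] [318.81173357 232.07873156] [385.25529225 307.30737883]
1.5 [ 609.56177706 -144.55828612  274.90873133] [349.3195278  151.14625883] [407.83784055  71.54178155]
1.6 [ 629.20251113 -139.71622735  273.32987737] [340.6760685  119.04377108] [431.39834304  63.85402168]
1.7 [ 648.59208308 -134.93608794  269.73940183] [331.86443924  88.56726124] [454.00991471  58.95218058]
1.8 [ 667.53675871 -130.26562947  264.17317954] [323.01726704  60.13774795] [475.41781225  56.81519054]
1.9 [ 685.8472491  -125.75151761  256.68682638] [314.26332274  34.12230227] [495.39986399  57.38133981]
```

Call:
{"method": "play_rows", "body": {
  "series": [-0.1,-0.02,0,-0.02,-0.2,-0.04,0,-0.04,-0.3,-0.06,0,-0.06,-0.4,-0.1,0,-0.077,-0.5,-0.125,0,-0.077,-0.6,-0.125,0,-0.077,-0.7,-0.125,0,-0.077,-0.8,-0.125,0,-0.077,-0.835,-0.125,0,-0.077,-0.835,-0.125,0,-0.077]
}}

```text
time_s: 2.2
eef_pos: [436.9, -168.7, 404.7]
tcp_rot: [[-0.236, 0.972, -0.0], [0.972, 0.236, 0.0], [0.0, 0.0, -1.0]]
contact_force: [-1.5, 0.3, -0.4]
grip_width: -0.0
grip_force: 0.0
```

```bash
cat >>h.py <<'E'
def sh():
    from cell import state
    s=state();th=np.radians(13.85);R=np.array([[np.cos(th),-np.sin(th)],[np.sin(th),np.cos(th)]])
    p=s["eef_pos"];T=s["tcp_rot"]
    print("t",s["time_s"],"shaker xy",R.T@(p[:2]-[511.83,-168.65]),"tcp z",p[2],"yaw",np.degrees(np.arctan2(T[1,1],T[0,1])),"F",s["contact_force"])
E
python3 -c "from h import *;sh()"
```

```text
t 2.2 shaker xy [-72.76766545  17.88124214] tcp z 404.7265033374998 yaw 13.679121779191826 F [-1.51815267  0.30967266 -0.41066678]
```

Call:
{"method": "play_rows", "body": {
  "series": [0,0,0.08,0,0,0,0.16,0,0,0,0.22,0,0,0,0.26,0,0,0,0.283,0,0,0,0.283,0]
}}

```text
time_s: 2.95
eef_pos: [437.3, -166.9, 263.0]
tcp_rot: [[-0.24, 0.971, -0.001], [0.971, 0.24, 0.0], [0.0, -0.001, -1.0]]
contact_force: [0.1, 0.6, 0.8]
grip_width: 0.2
grip_force: 0.0
```

Call:
{"method": "play_rows", "body": {
  "series": [0,0.006,0,0,0,0.012,0,0,0,0.018,0,0,0,0.024,0,0,0,0.03,0,0,0,0.035,0,0,0,0.04,0,0,0,0.045,0,0,0,0.05,0,0,0,0.05,0,0]
}}

```text
time_s: 4.2
eef_pos: [461.9, -161.5, 263.2]
tcp_rot: [[-0.24, 0.971, 0.0], [0.971, 0.24, -0.0], [-0.0, 0.0, -1.0]]
contact_force: [0.3, 0.7, 0.8]
grip_width: 0.2
grip_force: 0.0
```

Call:
{"method": "play_rows", "body": {
  "series": [0,0.003,0,0,0,0.006,0,0,0,0.008,0,0,0,0.01,0,0,0,0.012,0,0,0,0.012,0,0]
}}

```text
time_s: 4.95
eef_pos: [467.6, -160.0, 263.2]
tcp_rot: [[-0.24, 0.971, -0.0], [0.971, 0.24, 0.0], [0.0, -0.0, -1.0]]
contact_force: [-0.7, -0.2, -0.4]
grip_width: 0.1
grip_force: 0.2
```

```bash
python3 - <<'E'
from h import *;sh()
from cell import read_camera
a=read_camera("top");b=read_camera("scene")
cv2.imwrite("pics/top2raw.png",a[:,:,::-1]);cv2.imwrite("pics/scene2raw.png",b[:,:,::-1])
m=np.hstack([cv2.resize(i[...,::-1],(400,400),interpolation=cv2.INTER_CUBIC) for i in(a[150:270,240:360],b[200:290,200:290])])
cv2.imwrite("pics/2.png",m)
E
```

```text
t 4.95 shaker xy [-40.86206136  18.95943396] tcp z 263.1688252245239 yaw 13.866861441402532 F [-0.73811728 -0.19495951 -0.41076629]
```

View pics/2.png

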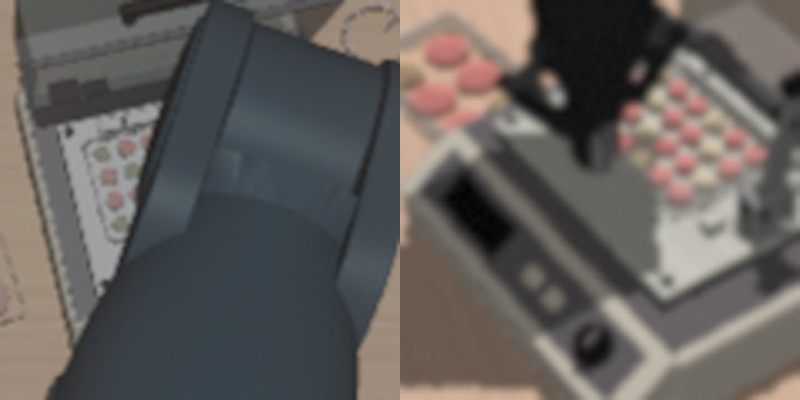

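Call:
{"method": "play_rows", "body": {
  "series": [0,0.002,0,0,0,0.004,0,0,0,0.006,0,0,0,0.008,0,0,0,0.008,0,0]
}}

```text
time_s: 5.68
eef_pos: [470.0, -159.3, 263.0]
tcp_rot: [[-0.239, 0.971, -0.004], [0.971, 0.239, -0.001], [-0.0, -0.004, -1.0]]
contact_force: [-16.9, -4.5, 11.5]
grip_width: -0.5
grip_force: 9.2
```

Call:
{"method": "play_rows", "body": {
  "series": [0,-0.006,0,0,0,-0.02,0,0,0,-0.03,-0.05,0,0,-0.03,-0.12,0,0.08,0.02,-0.12,0,0.14,0.08,-0.12,0,0.17,0.115,-0.12,0,0.17,0.115,-0.06,0,0.17,0.115,0,0,0.17,0.115,0,0]
}}

```text
time_s: 6.92
eef_pos: [506.0, -62.7, 261.8]
tcp_rot: [[-0.24, 0.971, -0.003], [0.971, 0.24, 0.001], [0.001, -0.003, -1.0]]
contact_force: [0.1, -0.4, 0.8]
grip_width: 0.0
grip_force: 0.0
```

```bash
python3 - <<'E'
from h import *;sh()
E
```

```text
t 6.925 shaker xy [ 19.67990537 104.24685337] tcp z 261.7647598614737 yaw 13.865432100011555 F [ 0.14714181 -0.40027686  0.78687242]
```

Call:
{"method": "play_rows", "body": {
  "series": [-0.006,0,0,0,-0.012,0,0,0,-0.018,0,0,0,-0.024,0,0,0,-0.03,0,0,0,-0.035,0,0,0,-0.038,0,0,0,-0.041,0,0,0,-0.043,0,0,0,-0.043,0,0,0]
}}

```text
time_s: 8.18
eef_pos: [512.1, -83.8, 263.2]
tcp_rot: [[-0.24, 0.971, -0.0], [0.971, 0.24, -0.0], [-0.0, -0.0, -1.0]]
contact_force: [0.2, 0.5, -0.5]
grip_width: -0.2
grip_force: 0.0
```

Call:
{"method": "play_rows", "body": {
  "series": [-0.002,0,0,0,-0.004,0,0,0,-0.004,0,0,0,-0.004,0,0,0]
}}

```text
time_s: 8.68
eef_pos: [512.6, -85.7, 263.2]
tcp_rot: [[-0.24, 0.971, 0.0], [0.971, 0.24, -0.0], [-0.0, 0.0, -1.0]]
contact_force: [0.5, -0.3, 0.4]
grip_width: -0.1
grip_force: 0.0
```

Call:
{"method": "play_rows", "body": {
  "series": [-0.002,0,0,0,-0.004,0,0,0,-0.006,0,0,0,-0.006,0,0,0]
}}

```text
time_s: 9.18
eef_pos: [512.8, -87.1, 263.2]
tcp_rot: [[-0.241, 0.971, -0.001], [0.971, 0.241, 0.005], [0.005, 0.0, -1.0]]
contact_force: [-5.0, 20.0, 7.7]
grip_width: -0.2
grip_force: 10.1
```

```bash
python3 - <<'E'
from h import *;sh()
E
```

```text
t 9.175 shaker xy [20.49728408 78.98589588] tcp z 263.2007347620685 yaw 13.946635120155829 F [-4.96993843 19.99292828  7.70031864]
```

Call:
{"method": "play_rows", "body": {
  "series": [0.006,0,0,0,0.02,0,0,0,0.03,0,-0.05,0,0.03,0,-0.12,0,-0.04,-0.05,-0.12,0,-0.1,-0.12,-0.12,0,-0.145,-0.15,-0.12,0,-0.145,-0.15,-0.06,0,-0.145,-0.15,0,0,-0.145,-0.15,0,0]
}}

```text
time_s: 10.42
eef_pos: [457.0, -176.5, 261.8]
tcp_rot: [[-0.239, 0.971, -0.003], [0.971, 0.239, 0.001], [0.002, -0.003, -1.0]]
contact_force: [-0.4, -0.3, 0.7]
grip_width: 0.3
grip_force: 0.0
```

Call:
{"method": "play_rows", "body": {
  "series": [0,0.01,0,0,0,0.02,0,0,0,0.026,0,0,0,0.029,0,0,0,0.031,0,0,0,0.033,0,0,0,0.034,0,0,0,0.035,0,0,0,0.035,0,0]
}}

```text
time_s: 11.55
eef_pos: [473.4, -173.0, 263.1]
tcp_rot: [[-0.239, 0.971, -0.004], [0.971, 0.239, -0.001], [-0.0, -0.004, -1.0]]
contact_force: [-16.6, -4.2, 12.9]
grip_width: 0.2
grip_force: 9.0
```

```bash
python3 - <<'E'
from h import *;sh()
E
```

```text
t 11.55 shaker xy [-38.38656899   4.97367533] tcp z 263.1359272535541 yaw 13.810788299868777 F [-16.63541645  -4.16313601  12.85379369]
```

Call:
{"method": "play_rows", "body": {
  "series": [0,-0.006,0,0,0,-0.02,0,0,0,-0.03,-0.05,0,0,-0.03,-0.15,0,0,-0.03,-0.25,0,0,-0.03,-0.34,0,-0.1,0.02,-0.34,0,-0.2,0.07,-0.34,0,-0.29,0.108,-0.34,0,-0.29,0.108,-0.34,0]
}}

```text
time_s: 12.8
eef_pos: [563.2, -302.9, 430.8]
tcp_rot: [[-0.238, 0.971, -0.002], [0.971, 0.238, 0.001], [0.001, -0.002, -1.0]]
contact_force: [-0.9, 0.1, 0.1]
grip_width: -0.0
grip_force: 0.0
```

```bash
python3 - <<'E'
from h import *;sh()
from cell import read_camera
a=read_camera("top");b=read_camera("scene")
cv2.imwrite("pics/top3raw.png",a[:,:,::-1]);cv2.imwrite("pics/scene3raw.png",b[:,:,::-1])
m=np.hstack([cv2.resize(i[...,::-1],(400,400),interpolation=cv2.INTER_CUBIC) for i in(a[150:270,240:360],b[180:280,215:315])])
cv2.imwrite("pics/3.png",m)
E
```

```text
t 12.8 shaker xy [  17.69968778 -142.65458758] tcp z 430.84365179218645 yaw 13.764770347629602 F [-0.92468092  0.10941477  0.05289025]
```

View pics/3.png

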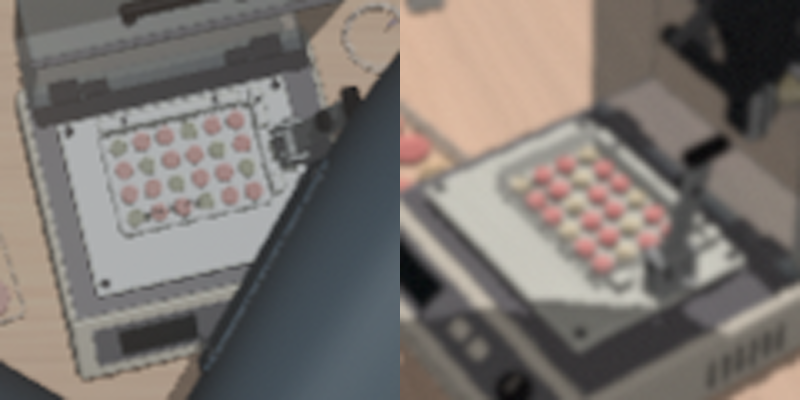

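Call:
{"method": "play_rows", "body": {
  "series": [0,0,0.06,0,0,0,0.104,0,0.05,0,0.104,0,0.078,0,0.098,0,0.102,0,0.096,0,0.13,0,0.098,0,0.154,0,0.102,0,0.178,0,0.109,0,0.202,0,0.121,0,0.202,0,0.121,0]
}}

```text
time_s: 14.15
eef_pos: [537.6, -201.6, 372.1]
tcp_rot: [[-0.24, 0.971, -0.001], [0.971, 0.24, 0.001], [0.001, -0.001, -1.0]]
contact_force: [0.7, -2.2, 0.8]
grip_width: -0.1
grip_force: 1.1
```

```bash
python3 - <<'E'
from h import *;sh()
from cell import read_camera
b=read_camera("scene")
cv2.imwrite("pics/4.png",cv2.resize(b[150:290,190:350,::-1],(640,560),interpolation=cv2.INTER_CUBIC))
E
```

```text
t 14.15 shaker xy [ 17.11932587 -38.15133708] tcp z 372.1302378062958 yaw 13.912968962007144 F [ 0.70135408 -2.17487489  0.78388228]
```

View pics/4.png

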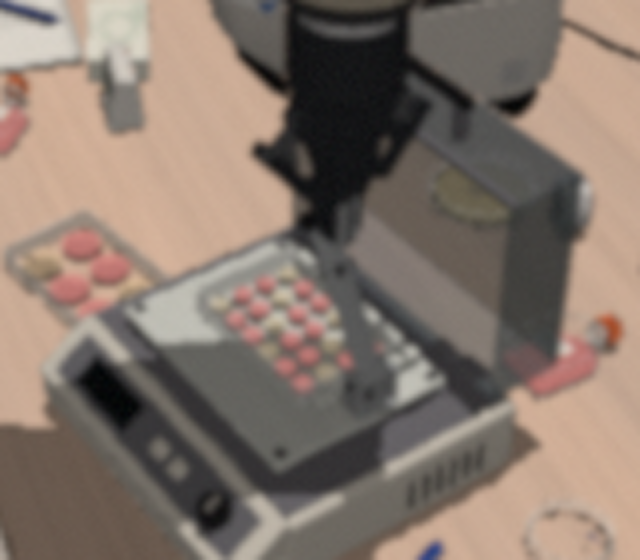

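The finger is behind the tab and pushing; the arm leans left about 30°, with its end near (330,240). Continuing along the arc.

Call:
{"method": "play_rows", "body": {
  "series": [0.024,0,0.015,0,0.042,0,0.031,0,0.054,0,0.043,0,0.066,0,0.057,0,0.075,0,0.071,0,0.084,0,0.087,0,0.091,0,0.103,0,0.096,0,0.119,0,0.1,0,0.132,0,0.1,0,0.132,0]
}}

```text
time_s: 15.45
eef_pos: [525.6, -153.8, 306.2]
tcp_rot: [[-0.24, 0.971, -0.001], [0.971, 0.24, 0.0], [0.0, -0.001, -1.0]]
contact_force: [0.1, -0.7, 0.4]
grip_width: -0.1
grip_force: 0.0
```

```bash
python3 - <<'E'
from h import *;sh()
from cell import read_camera
b=read_camera("scene")
cv2.imwrite("pics/5.png",cv2.resize(b[150:290,190:350,::-1],(640,560),interpolation=cv2.INTER_CUBIC))
E
```

```text
t 15.45 shaker xy [16.95914626 11.06259922] tcp z 306.17882652871805 yaw 13.864269910555617 F [ 0.14326004 -0.71647037  0.36753681]
```

View pics/5.png

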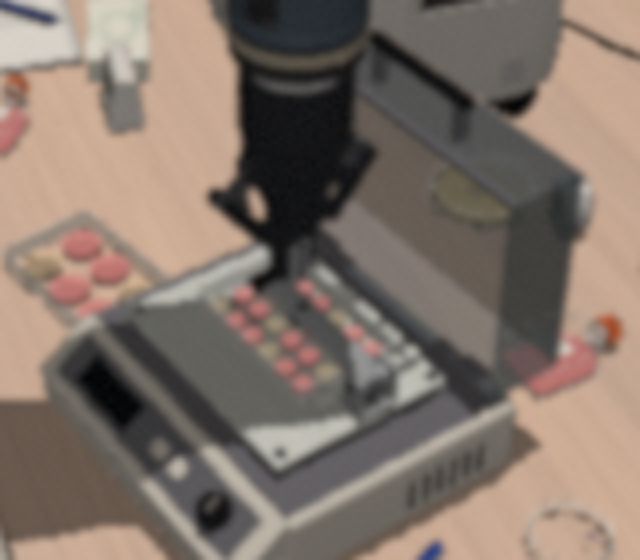

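Call:
{"method": "play_rows", "body": {
  "series": [0,0,-0.08,0,0,0,-0.18,0,0,0,-0.28,0,-0.01,0,-0.348,0,-0.022,0.08,-0.348,0,-0.022,0.16,-0.348,0,-0.022,0.24,-0.348,0,-0.022,0.24,-0.348,0]
}}

```text
time_s: 16.5
eef_pos: [647.2, -135.3, 478.7]
tcp_rot: [[-0.241, 0.971, -0.002], [0.971, 0.241, 0.001], [0.001, -0.002, -1.0]]
contact_force: [-1.1, -0.9, 0.7]
grip_width: 0.2
grip_force: 0.0
```

Call:
{"method": "play_rows", "body": {
  "series": [0,0,0.03,0,0,0,0.06,0,0,0,0.09,0,0,0,0.102,0,0,0,0.102,0]
}}

```text
time_s: 17.12
eef_pos: [644.5, -136.0, 430.2]
tcp_rot: [[-0.239, 0.971, 0.0], [0.971, 0.239, -0.0], [-0.0, 0.0, -1.0]]
contact_force: [0.1, 0.6, -0.9]
grip_width: 0.1
grip_force: 0.0
```

```bash
python3 - <<'E'
from h import *;sh()
from cell import read_camera
a=read_camera("top");b=read_camera("scene")
m=np.hstack([cv2.resize(i[...,::-1],(400,400),interpolation=cv2.INTER_CUBIC) for i in(a[110:250,230:370],b[150:270,220:340])])
cv2.imwrite("pics/6.png",m)
E
```

```text
t 17.125 shaker xy [ 1.36604813e+02 -8.74930548e-02] tcp z 430.1656771664886 yaw 13.846391613966516 F [ 0.08927116  0.57308986 -0.93387336]
```

View pics/6.png

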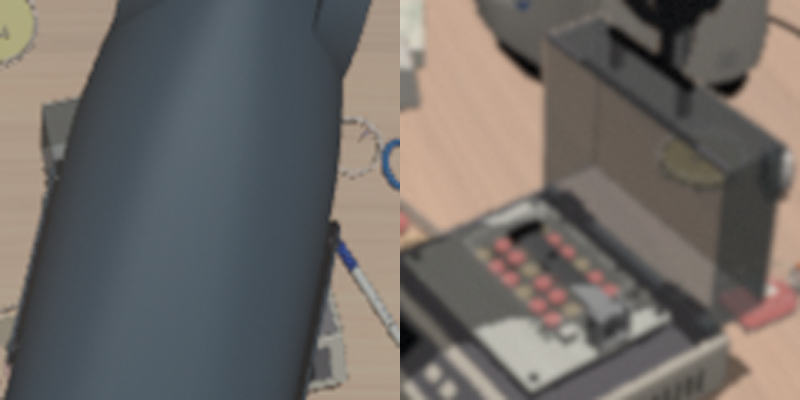

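Call:
{"method": "play_rows", "body": {
  "series": [0,-0.02,-0.005,0,0,-0.042,-0.01,0,0,-0.06,-0.01,0,0,-0.077,-0.01,0,0,-0.095,-0.009,0,0,-0.112,-0.008,0,0,-0.13,-0.005,0,0,-0.147,-0.002,0,0,-0.147,-0.002,0]
}}

```text
time_s: 18.35
eef_pos: [573.0, -153.6, 430.7]
tcp_rot: [[-0.239, 0.971, -0.0], [0.971, 0.239, -0.0], [0.0, -0.0, -1.0]]
contact_force: [-0.7, 0.2, -0.4]
grip_width: -0.1
grip_force: 0.0
```

Call:
{"method": "play_rows", "body": {
  "series": [0,-0.017,0.004,0,0,-0.034,0.009,0,0,-0.05,0.014,0,0,-0.066,0.02,0,0,-0.082,0.027,0,0,-0.098,0.034,0,0,-0.113,0.042,0,0,-0.128,0.051,0,0,-0.145,0.061,0,0,-0.145,0.061,0]
}}

```text
time_s: 19.6
eef_pos: [502.5, -171.0, 399.9]
tcp_rot: [[-0.239, 0.971, -0.001], [0.971, 0.239, 0.0], [0.0, -0.001, -1.0]]
contact_force: [-0.6, 1.1, 1.0]
grip_width: -0.1
grip_force: 0.0
```

```bash
python3 - <<'E'
from h import *;sh()
from cell import read_camera
b=read_camera("scene")
cv2.imwrite("pics/7.png",cv2.resize(b[130:290,180:340,::-1],(600,600),interpolation=cv2.INTER_CUBIC))
E
```

```text
t 19.6 shaker xy [-9.63048452 -0.05982558] tcp z 399.9173280079233 yaw 13.832328104468239 F [-0.57828585  1.12318335  0.99029307]
```

View pics/7.png

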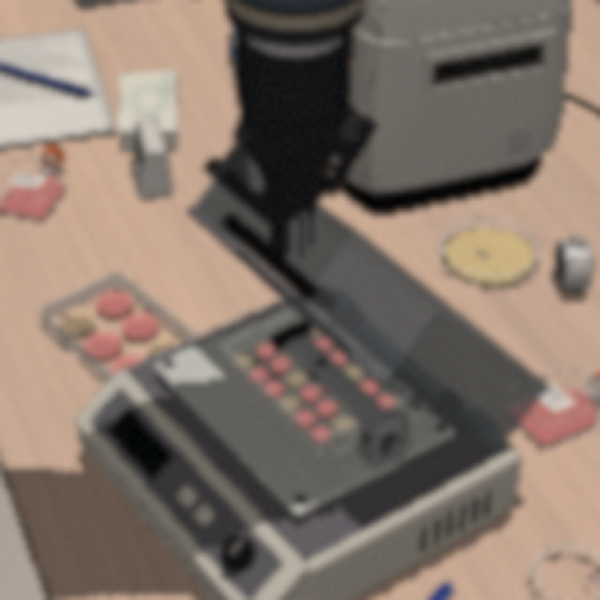

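Call:
{"method": "play_rows", "body": {
  "series": [0,0,-0.04,0,0,0,-0.08,0,0,-0.043,-0.08,0,0,-0.043,-0.05,0,0,-0.048,-0.03,0,0,-0.063,-0.006,0,0,-0.076,0.008,0,0,-0.088,0.02,0,0,-0.1,0.033,0,0,-0.1,0.033,0]
}}

```text
time_s: 20.9
eef_pos: [454.4, -182.8, 383.4]
tcp_rot: [[-0.239, 0.971, -0.001], [0.971, 0.239, 0.0], [0.0, -0.001, -1.0]]
contact_force: [0.2, -0.4, -0.9]
grip_width: 0.0
grip_force: 0.0
```

```bash
python3 - <<'E'
from h import *;sh()
from cell import read_camera
b=read_camera("scene")
cv2.imwrite("pics/8.png",cv2.resize(b[130:290,180:340,::-1],(600,600),interpolation=cv2.INTER_CUBIC))
E
```

```text
t 20.9 shaker xy [-5.91239456e+01 -2.63160002e-02] tcp z 383.3759072006779 yaw 13.849343527788788 F [ 0.18600452 -0.36965262 -0.89176293]
```

View pics/8.png

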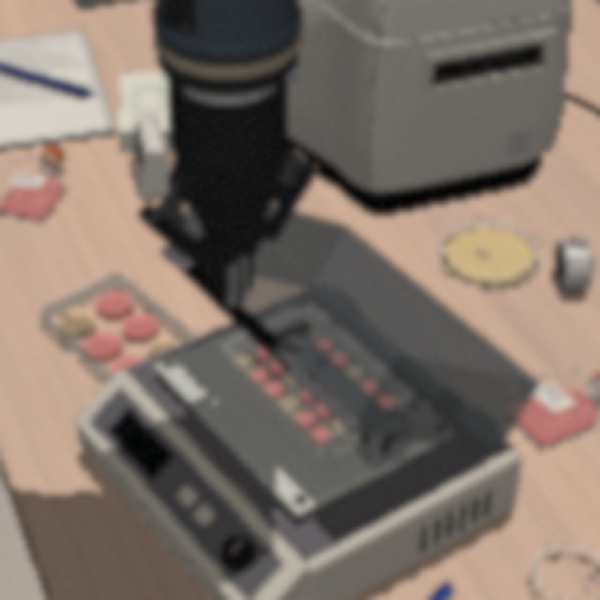

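The fingertip rests on the bar near (240,300) and the hood is following. I'll keep pressing down along the arc.

Call:
{"method": "play_rows", "body": {
  "series": [0,-0.011,0.015,0,0,-0.022,0.029,0,0,-0.032,0.044,0,0,-0.041,0.06,0,0,-0.049,0.075,0,0,-0.057,0.09,0,0,-0.065,0.107,0,0,-0.071,0.123,0,0,-0.077,0.139,0,0,-0.077,0.139,0]
}}

```text
time_s: 22.2
eef_pos: [417.0, -192.0, 313.6]
tcp_rot: [[-0.239, 0.971, -0.001], [0.971, 0.239, 0.0], [0.001, -0.001, -1.0]]
contact_force: [0.9, 0.5, 0.4]
grip_width: 0.0
grip_force: 0.0
```

Call:
{"method": "play_rows", "body": {
  "series": [0,-0.004,0.014,0,0,-0.008,0.028,0,0,-0.011,0.042,0,0,-0.014,0.056,0,0,-0.016,0.066,0,0,-0.017,0.074,0,0,-0.018,0.08,0,0,-0.018,0.084,0,0,-0.018,0.084,0]
}}

```text
time_s: 23.32
eef_pos: [408.6, -194.2, 272.2]
tcp_rot: [[-0.24, 0.971, 0.0], [0.971, 0.24, 0.0], [0.0, 0.0, -1.0]]
contact_force: [0.1, 0.5, 0.7]
grip_width: 0.1
grip_force: 0.0
```

```bash
python3 - <<'E'
from h import *;sh()
E
```

```text
t 23.325 shaker xy [-1.06372870e+02 -9.29844785e-02] tcp z 272.1503844497134 yaw 13.859098412216792 F [0.12356255 0.52649321 0.66458567]
```

Call:
{"method": "play_rows", "body": {
  "series": [0,0,0.002,0,0,0,0.004,0,0,0,0.006,0,0,0,0.006,0]
}}

```text
time_s: 23.82
eef_pos: [408.6, -194.3, 270.7]
tcp_rot: [[-0.24, 0.971, 0.001], [0.971, 0.24, -0.001], [-0.001, 0.001, -1.0]]
contact_force: [-10.9, 4.3, 32.1]
grip_width: 0.3
grip_force: 15.7
```

Call:
{"method": "play_rows", "body": {
  "series": [0,0,-0.006,0,0,0,-0.02,0,0,0,-0.08,0,0,0,-0.18,0,0,-0.05,-0.28,0,0.1,-0.05,-0.3,0,0.2,-0.05,-0.3,0,0.3,0,-0.3,0,0.4,0,-0.3,0,0.5,0,-0.3,0]
}}

```text
time_s: 25.08
eef_pos: [348.1, 50.0, 419.5]
tcp_rot: [[-0.239, 0.971, 0.0], [0.971, 0.239, 0.0], [0.0, 0.0, -1.0]]
contact_force: [0.9, 0.4, 1.0]
grip_width: -0.3
grip_force: 0.0
```

```bash
python3 - <<'E'
from h import *;sh()
from cell import read_camera
a=read_camera("top");b=read_camera("scene")
m=np.hstack([cv2.resize(i[...,::-1],(400,400),interpolation=cv2.INTER_CUBIC) for i in(a[130:270,240:380],b[170:290,190:310])])
cv2.imwrite("pics/9.png",m)
E
```

```text
t 25.075 shaker xy [-106.67028852  251.47292905] tcp z 419.4789307739578 yaw 13.855588927458896 F [0.92537663 0.37065979 1.04321366]
```

View pics/9.png

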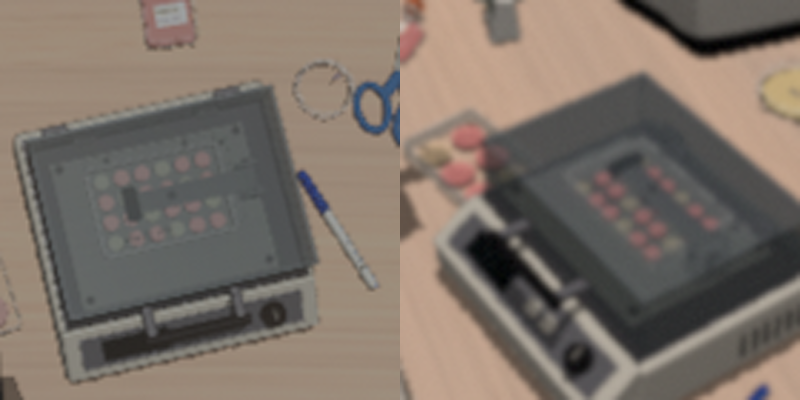

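The hood is flat on the deck, the clamp lies across the plate, and the plate sits against both rails. I'm handing the job in.

```bash
python3 -c "from cell import job_done;print(job_done())"
```

```text
the job is handed in; nothing more can be done
None
```

The job is handed in at about 25 s of the 72 s allowed: in the final pictures the plate sits against both rails, the clamp is shut on it and the hood is fully down. No pass/fail verdict came back.

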